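# Scan the label of the wide ink tin

### The job

Pick up the hand scanner by its handle and hold its window level and steady about three centimetres above the barcode label on the lid of the wide, flat ink tin, centred on the label and squared up to it so that the wide window lies along the label's long side, for a good two seconds. Then lay the scanner gently back in the middle of its rubber mat the way it lay before: window down, along the mat, head at the same end. Do not push the wide tin or the tall tin about.

Things in the scene. Friction and masses are not known exactly. Their poses are not given: they have to be found in the camera images.
- scanner: White hand scanner, 160 g, T-shaped from above. Origin: window centre, under the head; it looks along -z; x points away from the handle. Head 50 (x) x 70 (y) x 42 high, centred on the origin; window's 56 mm wide side along y. Handle: level bar 30 wide (y), z 16 to 40, x -25 to -150; a foot under its last 20 mm reaches z = 0. Centre of mass near x = -50; grip across y at x = -65, z = 28 (mm).
- wide_tin: Wide flat round ink tin, plain steel, 104 mm across, 45 mm high, 0.6 kg, loose on the table. Origin: centre of its underside, z up. A white barcode label, 50 mm along the tin's y, 26 mm along x, lies centred on the lid at z = 45 mm; its bars run along x. The scanner is squared up with its x axis along the tin's x axis, either way round.
- mat: Dark rubber mat fixed to the table, 260 mm (x) by 150 mm (y), 4 mm thick. Origin: centre of its underside. The scanner starts lying level on it, window down, x axis within 7 degrees of the mat's x axis, head towards the mat's +x end, its origin about 62 mm from the mat's origin along the mat's +x.
- tall_tin: Bystander: tall narrow round ink tin of the same plain steel with the same label on its lid, 64 mm across, 75 mm high, loose; not to be scanned. Origin: centre of its underside. A loose open glass jar, 60 mm across and 70 mm high, also stands near the tins, a scrubbing brush beyond; nothing near the work is taller than 75 mm.
Things that resemble listed ones, but are neither listed nor needed, are in the scene too. Several things look just like the scanner: the one meant starts farthest from the robot's base. What is shaped like the wide_tin but blue is not meant.

How it is judged:
By the outcome, as a careful person would: the job done as asked, in the order asked, and still so for the second after the job is handed in, with the robot touching nothing.
It also fails if it takes over 51 s, if anything falls off the work surface, if the arm or the gripper's body presses on something with over 40 N, if the wrist force passes 120 N, or if a joint passes its speed limit or range.

### The arm

A 7-joint arm with a two-finger parallel gripper is mounted at the origin on the work surface. World frame = base frame: x ahead of the robot, y to its left, z up, the work surface at z = 0. Lengths are in m, angles in rad, forces in N, time in s.
With the tool pointing down it reaches from about 0.425 to 0.875 m from the base axis. Payload 4.7 kg.
Tool frame: the origin (TCP) lies where the fingers leave the gripper's body, on its centre line; the fingertips stand 70 mm ahead of it and the grasp point (between the pads) lies 51 mm ahead of it; z points along the fingers, y is the line along which they close (so a half turn about z gives the same grasp; the last joint's range is limited). The gripper opens to 87 mm and grips with 3 to 60 N. Pads are 19 mm wide; open, the fingers measure 117 mm over their backs; the gripper's body (75 mm by 190 mm) begins 51 mm behind the grasp point.
Start: joints at [-1.277, 0.321, -0.07, 1.45, 0.023, 1.371, -0.057], TCP at [0.18, 0.625, 0.292] pointing down, gripper open.
Joint ranges: [-2.86, 2.86], [-0.3, 2.09], [-1.38, 1.24], [0.06, 2.45], [-1.56, 4.7], [0.09, 2.05], [-2.69, 2.69]. Speed limits (rad/s): [2.57, 2.57, 3.14, 3.14, 3.14, 3.14, 3.14].

### API

Orientations are given as a 3x3 rotation matrix whose columns are the frame's x, y, z axes.
In Python, from bench import * gives the robot as it stands. Calls block until the motion is done:
- goto(position, orientation): joint-space move of the TCP to a pose.
- movel(position, speed=0.15, rot=None, threshold=None): straight line of the TCP; rot=None keeps the orientation; speed is the mean speed in m/s. With threshold (N) it stops when the force on the tool has changed by that much, and returns True; else False.
- set_joints(angles): joint-space move.
- ungrasp() and grab(strength=None): open the fingers fully, or close them until they stop; strength is the grip in N (None keeps the last).
- wait(seconds).
- ik(position, orientation): joint angles nearest the present ones, or None.
- state(): the state.
- snapshot(name): name is "side" or "top" or "wrist"; returns the picture (480x640x3 uint8, blue, green, red); there is no depth.
- get_calibration(name): a dict with "camera_matrix" (3x3 intrinsics, pixels), "distortion" ([k1, k2, p1, p2, k3] as OpenCV has them; the pictures are not rectified), "rvec" (rotation vector, rad) and "tvec" (3), from world to camera coordinates, as OpenCV has them. Camera axes: x right, y down, z forward; pixel columns grow to the right and rows downward; lengths in m; the calibration is good to about 2 mm. A picture is of the moment at which its call begins: read the wrist's pose just before it. get_calibration takes no time and is no camera call; for the wrist camera it gives the pose at the moment of the call.
A pose or a line that the arm cannot do raises MotionError and nothing moves.
- job_done(): hands the job in; it is judged then, once.
The state is a dict: "t": time; "q": joint angles; "dq": joint speeds; "joint_efforts": joint torques, N m; "tool_pos": TCP position; "orientation": TCP orientation; "ft_force": force on the tool from outside, world axes, zero at the start; "moment": the same for the moment, N m; "width": finger opening in m; "finger_force": force on a finger pad.
Only numpy, scipy, OpenCV 4.12 (cv2) and the standard library are available. Lean on these libraries where they do the work, as an engineer would, in place of code of your own. Each camera call takes 0.05 s, during which the arm holds its last target. There are 200 camera calls.

## Working session

There is one attempt and no reset: what is moved stays moved. The work goes in short steps, each a Python script; the robot and the scene stay as the last script left them, time stands still between calls to the robot, and variables do not carry over. Pictures are saved under pics/ and viewed, at most 10 in all, crops included, and the job is handed in when it is done.

```bash
mkdir -p pics; ls; cat > h.py <<'E'
from bench import *
import numpy as np, cv2
def snap(name,fn=None):
    c=get_calibration(name); im=snapshot(name)
    if fn: cv2.imwrite('pics/'+fn+'.png',im)
    return im,c
def ray(c,px,z):
    K=np.array(c['camera_matrix']);d=np.array(c['distortion'])
    u=cv2.undistortPoints(np.array(px,float).reshape(-1,1,2),K,d).reshape(-1,2)
    R=cv2.Rodrigues(np.array(c['rvec'],float))[0];t=np.array(c['tvec'],float).ravel()
    o=-R.T@t; D=np.c_[u,np.ones(len(u))]@R
    return o+D*((z-o[2])/D[:,2])[:,None]
def down(yaw): # tool x at yaw, z down
    c,s=np.cos(yaw),np.sin(yaw)
    return np.array([[c,s,0],[s,-c,0],[0,0,-1.]])
E
python3 - <<'E'
from h import *
for n in ("top","side"):
    im,c=snap(n,n+'0'); R=cv2.Rodrigues(np.array(c['rvec'],float))[0]
    print(n,-R.T@np.array(c['tvec']).ravel(),c['camera_matrix'],c['distortion'])
    print(ray(c,[[0,0],[640,0],[640,480],[0,480]],0).round(3))
s=state();print(s['t'],s['orientation'],s['width'])
E
```

```text
pics
top [ 0.35156443 -0.00438503  0.93449853] [[467.65737589   0.         317.2118574 ]
 [  0.         467.65737589 235.62867364]
 [  0.           0.           1.        ]] [-0.05225494  0.          0.          0.          0.        ]
[[ 0.962  0.716  0.   ]
 [ 0.919 -0.68   0.   ]
 [-0.069 -0.612  0.   ]
 [-0.065  0.674  0.   ]]
side [ 0.16745017 -0.8269299   0.89911568] [[529.46010028   0.         322.11090922]
 [  0.         529.46010028 249.31390199]
 [  0.           0.           1.        ]] [-0.13773753  0.          0.          0.          0.        ]
[[-0.846  2.657  0.   ]
 [ 2.898  1.692  0.   ]
 [ 0.82  -0.655  0.   ]
 [-0.293 -0.348  0.   ]]
0.1 [[-9.61119167e-01  2.76133702e-01 -3.55206913e-04]
 [ 2.76133902e-01  9.61117688e-01 -1.69059703e-03]
 [-1.25435171e-04 -1.72294988e-03 -9.99998508e-01]] 0.08712628994855715
```

View pics/top0.png

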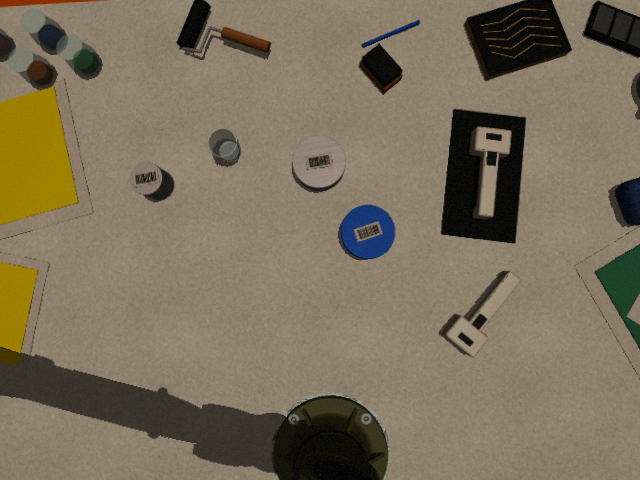

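View pics/side0.png

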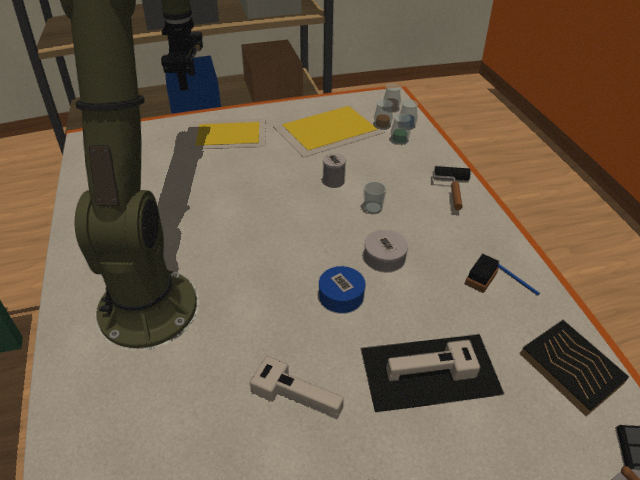

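The top view shows the mat around (484,175) with the wanted scanner on it, its head at (492,140) and its handle end at (484,215). The plain wide tin is at (319,162), the blue one at (368,232), the tall tin at (147,180) and the jar at (224,146). A look-alike scanner lies nearer the base, at (480,315). The side view agrees with this layout.

```bash
cat >> h.py <<'E'
def big(m,n=1):
    cs,_=cv2.findContours(m.astype(np.uint8)*255,cv2.RETR_EXTERNAL,cv2.CHAIN_APPROX_NONE)
    return sorted(cs,key=cv2.contourArea)[::-1][:n]
def rect(pts):  # world pts -> centre, long-axis yaw, (long,short)
    (c,(w,h),a)=cv2.minAreaRect((pts[:,:2]*1000).astype(np.float32))
    if w<h: a+=90;w,h=h,w
    a=(a+90)%180-90
    return np.array(c)/1000,np.radians(a),(w,h)
E
cat > see.py <<'E'
from h import *
im,c=snap('top','top1'); g=im.max(2).astype(int)
# mat: dark region in window
roi=np.zeros(g.shape,bool); roi[95:255,430:540]=1
m=big(roi&(g<60))[0]; mc,ma,ms=rect(ray(c,cv2.convexHull(m).reshape(-1,2),.004)); print('mat',mc,np.degrees(ma),ms)
# scanner: bright within the mat hull
hm=np.zeros(g.shape,np.uint8); cv2.fillConvexPoly(hm,cv2.convexHull(m),1)
k=big((hm>0)&(g>110))[0]; k=k.reshape(-1,2); print('scn px',k.min(0),k.max(0))
f=np.zeros(g.shape,np.uint8); cv2.fillPoly(f,[k],1); ys,xs=np.nonzero(f)
P=ray(c,np.c_[xs,ys],.045)[:,:2]
for lo in np.arange(P[:,0].min(),P[:,0].max(),.02):
    q=P[(P[:,0]>=lo)&(P[:,0]<lo+.02)]; print(' x %.3f ymid %.4f w %.4f'%(lo+.01,(q[:,1].min()+q[:,1].max())/2,np.ptp(q[:,1])))
print(' xmin/max',P.min(0),P.max(0))
# wide tin label: paper and bars vs. lid
cr=cv2.resize(im[125:200,280:360],None,fx=7,fy=7,interpolation=cv2.INTER_CUBIC); cv2.imwrite('pics/tin.png',cr)
s2=im[125:200,280:360]; print('lid',im[145,310],'paper',im[155:170,305:335].max((0,1)),'dark',im[155:170,305:335].min((0,1)))
E
python3 see.py
```

```text
mat [ 0.54187561 -0.3182674 ] -7.780906677246094 (259.0526428222656, 150.1102752685547)
scn px [476 127] [510 215]
 x 0.465 ymid -0.3061 w 0.0276
 x 0.485 ymid -0.3089 w 0.0278
 x 0.505 ymid -0.3118 w 0.0279
 x 0.525 ymid -0.3146 w 0.0280
 x 0.545 ymid -0.3176 w 0.0280
 x 0.565 ymid -0.3205 w 0.0281
 x 0.585 ymid -0.3246 w 0.0648
 x 0.605 ymid -0.3265 w 0.0674
 x 0.625 ymid -0.3281 w 0.0647
 xmin/max [ 0.45545375 -0.36042709] [ 0.62810101 -0.29222093]
lid [119 128 146] paper [131 139 157] dark [17 22 21]
```

```bash
sleep 1
```

```text
(no output)
```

View pics/tin.png

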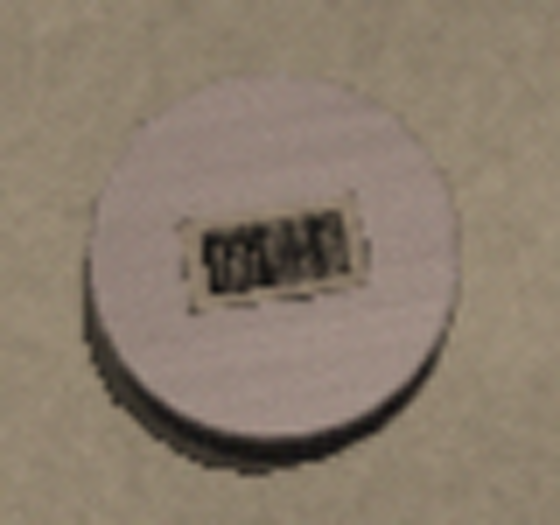

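The close crop shows the label on the plain lid. It is centred at about px (319,161), with its long side nearly along the image columns axis and tilted by about 8°. Next I'll move the wrist camera over the tin, using its offset from the tool.

```bash
python3 - <<'E'
from h import *
s=state(); c=get_calibration('wrist'); R=cv2.Rodrigues(np.array(c['rvec'],float))[0]; o=-R.T@np.array(c['tvec']).ravel()
T=np.array(s['orientation']); print('cam in tool',T.T@(o-s['tool_pos']),'\n',T.T@R.T)
ct=get_calibration('top'); L=ray(ct,[[319,161]],.045)[0]; print('label',L)
g=np.array([.538,-.3168]); ys=np.radians(-8.1)
for yaw in (0,np.pi):
    for p,y in ((np.r_[L[:2]-[.065,0],.154],0),(np.r_[L[:2]-[.065,0],.25],0),(np.r_[L[:2]+[.065,0],.154],np.pi),(np.r_[g,.083],ys),(np.r_[g,.25],ys),(np.r_[L[:2],.3],0)):
        q=ik(p,down(yaw+y)); print(np.degrees(yaw),p.round(3),None if q is None else np.round(q,2))
E
```

```text
cam in tool [ 0.08311273  0.0005414  -0.0925959 ] 
 [[-7.80157866e-04 -9.53961739e-01 -2.99927311e-01]
 [ 9.99999566e-01 -5.91508284e-04 -7.19778586e-04]
 [ 5.09231743e-04 -2.99927742e-01  9.53961787e-01]]
label [0.56621777 0.01195223 0.045     ]
0.0 [0.501 0.012 0.154] [-0.73  0.14  0.7   2.   -0.1   1.04 -1.55]
0.0 [0.501 0.012 0.25 ] [-0.72  0.02  0.66  1.89 -0.01  1.24 -1.63]
0.0 [0.631 0.012 0.154] [-0.53  0.42  0.59  1.68 -0.26  1.12  1.7 ]
0.0 [ 0.538 -0.317  0.083] [-0.25  0.65  0.98  1.76 -0.61  1.07 -0.77]
0.0 [ 0.538 -0.317  0.25 ] [ 0.08  0.31  0.5   1.59 -0.15  1.28 -1.1 ]
0.0 [0.566 0.012 0.3  ] [-0.71  0.16  0.71  1.68 -0.11  1.35 -1.54]
180.0 [0.501 0.012 0.154] [-0.67  0.13  0.64  2.   -0.09  1.04  1.58]
180.0 [0.501 0.012 0.25 ] [-0.68  0.02  0.62  1.89 -0.01  1.24  1.51]
180.0 [0.631 0.012 0.154] [-0.62  0.45  0.72  1.68 -0.32  1.13 -1.39]
180.0 [ 0.538 -0.317  0.083] [-0.21  0.61  0.91  1.75 -0.55  1.05  2.33]
180.0 [ 0.538 -0.317  0.25 ] [-0.3   0.44  1.04  1.61 -0.39  1.32  2.22]
180.0 [0.566 0.012 0.3  ] [-0.65  0.15  0.65  1.67 -0.09  1.35  1.59]
```

```bash
python3 - <<'E'
from h import *
goto([.585,.012,.27],down(0)); wait(.3)
im,c=snap('wrist','w_tin'); t=state()['t']
np.savez('wtin.npz',**{k:np.array(v) for k,v in c.items()})
p=cv2.projectPoints(np.array([[.566,.012,.045]]),np.array(c['rvec'],float),np.array(c['tvec'],float),np.array(c['camera_matrix']),np.array(c['distortion']))[0]; print(t,p)
E
```

```text
3.1 [[[321.97085946 242.57347399]]]
```

View pics/w_tin.png

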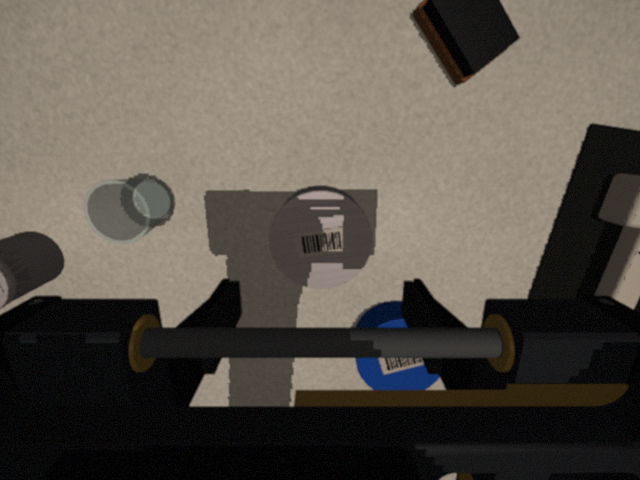

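The wrist view shows the plain tin at (322,237), its bars spanning about (302–342, 228–254) and partly in the gripper's shadow. I'll measure its label in both pictures and move on over the scanner.

```bash
cat > label.py <<'E'
from h import *
def label(im,c,L,z=.045):
    # metric patch of the lid plane, 5 px/mm, rows=-x, cols=-y
    r=.036; n=360
    yy,xx=np.mgrid[0:n,0:n]; X=L[0]+r-yy*2*r/n; Y=L[1]+r-xx*2*r/n
    W=np.c_[X.ravel(),Y.ravel(),np.full(n*n,z)]
    p=cv2.projectPoints(W,np.array(c['rvec'],float),np.array(c['tvec'],float),np.array(c['camera_matrix']),np.array(c['distortion']))[0].astype(np.float32).reshape(n,n,2)
    g=cv2.cvtColor(cv2.remap(im,p,None,cv2.INTER_CUBIC),cv2.COLOR_BGR2GRAY)
    bh=cv2.morphologyEx(g,cv2.MORPH_CLOSE,np.ones((31,31)))
    m=(g<.6*bh)&(bh>25); m=cv2.morphologyEx(m.astype(np.uint8),cv2.MORPH_CLOSE,np.ones((21,21)))
    m=cv2.morphologyEx(m,cv2.MORPH_OPEN,np.ones((35,35)))
    k=big(m)[0].reshape(-1,2); P=np.c_[X[k[:,1],k[:,0]],Y[k[:,1],k[:,0]]]
    gb=cv2.GaussianBlur(g.astype(np.float32),(0,0),3); gx=cv2.Sobel(gb,5,1,0); gy=cv2.Sobel(gb,5,0,1)
    M=cv2.erode(m,np.ones((25,25)))>0; a=.5*np.arctan2(2*(gx*gy)[M].mean(),(gx**2-gy**2)[M].mean())
    # gradient dir (cols=-y, rows=-x): angle of bar-normal from y axis; world vector=(-sin a,-cos a) -> tin x yaw = -a
    cc,ya,wh=rect(P); tx=(ya if abs(ya)<.78 else ya-np.sign(ya)*np.pi/2)
    return cc,np.degrees(tx),wh,np.degrees(-a),g
E
python3 - <<'E'
from label import *
L=np.array([.566,.012]); c=dict(np.load('wtin.npz'))
a=label(cv2.imread('pics/w_tin.png'),c,L); b=label(cv2.imread('pics/top1.png'),get_calibration('top'),L)
print('wrist',a[:4]);print('top',b[:4]); cv2.imwrite('pics/patch.png',np.hstack([a[4],b[4]]))
goto([.57,-.32,.27],down(np.radians(-8))); wait(.3)
im,c=snap('wrist','w_scn'); np.savez('wscn.npz',**{k:np.array(v) for k,v in c.items()})
print(state()['t'],np.round(state()['q'],2))
E
```

```text
Traceback (most recent call last):
  File "label.py", line 12, in label
    k=big(m)[0].reshape(-1,2); P=np.c_[X[k[:,1],k[:,0]],Y[k[:,1],k[:,0]]]
      ~~~~~~^^^
IndexError: list index out of range
```

```bash
sed -i 's/np.ones((31,31))/np.ones((61,61))/; s/m=(g<.6\*bh)&(bh>25)/m=(g<.72*bh)/' label.py
sed -i "s/    bh=cv2/    cv2.imwrite('pics\/p_%d.png'%(im[0,0].sum()),g); bh=cv2/" label.py
python3 - <<'E'
from label import *
L=np.array([.566,.012]); c=dict(np.load('wtin.npz'))
for f,cc in (('w_tin',c),('top1',get_calibration('top'))):
    try: print(f,label(cv2.imread('pics/%s.png'%f),cc,L)[:4])
    except Exception as e: print(f,e)
import glob; cv2.imwrite('pics/patch.png',np.hstack([cv2.imread(f) for f in sorted(glob.glob('pics/p_*.png'))]))
goto([.57,-.32,.27],down(np.radians(-8))); wait(.3)
im,c=snap('wrist','w_scn'); np.savez('wscn.npz',**{k:np.array(v) for k,v in c.items()})
print(state()['t'],np.round(state()['q'],2))
E
```

```text
w_tin (array([0.56529993, 0.0239    ]), np.float64(0.0), (17.399993896484375, 14.599973678588867), np.float32(87.432396))
top1 (array([0.56624933, 0.01284583]), np.float64(9.211117744445795), (39.5909423828125, 18.73367691040039), np.float32(-1.8282557))
4.7083 [-0.2   0.45  0.9   1.5  -0.36  1.36 -0.98]
```

View pics/patch.png

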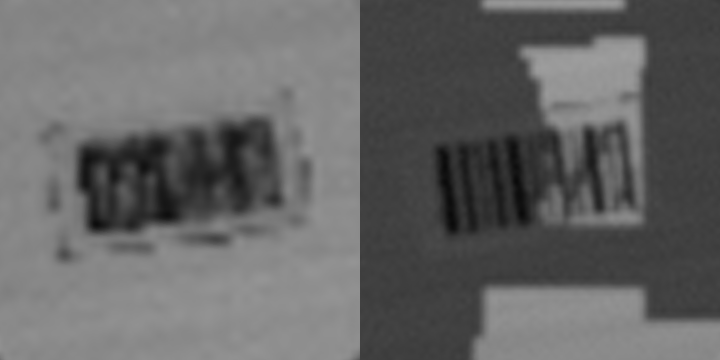

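View pics/w_scn.png

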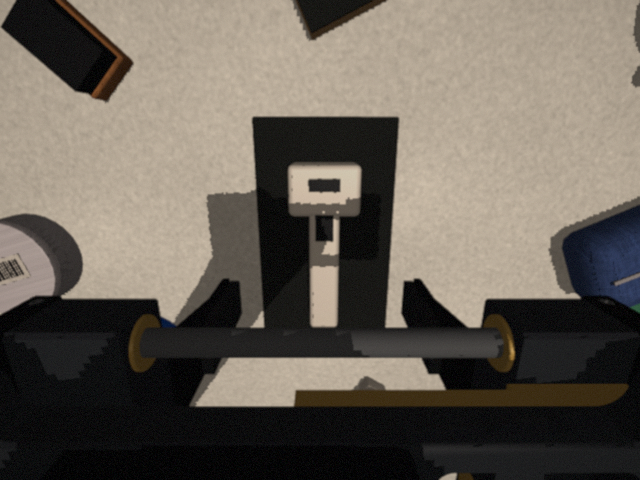

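The left patch (top camera) and right patch (wrist) agree: label centre about (0.5663, 0.0128), tin yaw about +8.7°. In the wrist view the scanner's head spans (288–361, 163–217), with its handle midline at column about 324. I'll measure it and grasp.

```bash
python3 - <<'E'
from h import *
im=cv2.imread('pics/w_scn.png'); c=dict(np.load('wscn.npz')); g=im.max(2).astype(int)
pts=[]
for r in range(250,325,6):
    x=np.nonzero(g[r,295:355]>45)[0]+295; pts.append([(x.min()+x.max()+0)/2,r]); w=np.ptp(x)
P=ray(c,pts,.044)[:,:2]; s=np.polyfit(P[:,0],P[:,1],1); ya=np.arctan(s[0])
col=np.nonzero(g[140:190,324]>90)[0]; fr=ray(c,[[324,140+col.min()]],.046)[0]
hd=[]
for r in range(172,200,6):
    x=np.nonzero(g[r,270:380]>60)[0]+270; hd.append([(x.min()+x.max())/2,r])
u=np.array([np.cos(ya),np.sin(ya)])
print('yaw',np.degrees(ya),'handle',P[0],P[-1],'front',fr,'head mid',ray(c,hd,.046)[:,:2][[0,-1]])
win=fr[:2]-.025*u; grip=win-.065*u; print('win',win,'grip',grip)
# mat in the wrist view: side edges at rows 125..200
for r in (130,240):
    x=np.nonzero(g[r,235:420]<60)[0]+235; e=ray(c,[[x.min(),r],[x.max(),r]],.004); print('mat mid',e.mean(0),np.linalg.norm(e[0]-e[1]))
np.savez('pose.npz',grip=grip,yaw=ya,win=win)
E
```

```text
yaw -8.10641280019211 handle [ 0.54325073 -0.3174473 ] [ 0.46151984 -0.30516561] front [ 0.62766712 -0.32898406  0.046     ] head mid [[ 0.62041228 -0.32799108]
 [ 0.59802279 -0.32492663]]
win [ 0.60291693 -0.32545876] grip [ 0.53856641 -0.31629298]
mat mid [ 0.65799029 -0.33452849  0.004     ] 0.1452575436628012
mat mid [ 0.54141265 -0.31753992  0.004     ] 0.14667318202100796
```

```bash
python3 - <<'E'
from h import *
y=np.radians(-8.1); g=np.array([.5386,-.3167])
goto([*g,.2],down(y)); print('contact',movel([*g,.083],.08,threshold=12)); wait(.2)
print(np.round(state()['tool_pos'],4)); grab(35); s=state(); print(s['t'],s['width'],s['finger_force'],np.round(s['ft_force'],2))
movel([*g,.11],.05); wait(.2); movel([*g,.26],.15); wait(.3)
s=state(); print(s['t'],s['width'],s['finger_force'],np.round(s['ft_force'],2),np.round(s['moment'],3))
snap('side','lift')
im,c=snap('wrist','w_lift'); print(state()['tool_pos'])
a=cv2.imread('pics/lift.png')[150:450,250:600]; b=im[100:400,150:500]; cv2.imwrite('pics/l2.png',np.hstack([a,b]))
E
```

```text
contact False
[ 0.5388 -0.3168  0.0833]
7.9 0.029660925126124654 35.00009545125067 [-0.33  0.37  0.23]
10.2417 0.02949719452977313 34.99989174306393 [ 0.44  0.48 -1.36] [-0.069  0.157  0.019]
[ 0.53851246 -0.31670012  0.25973925]
```

View pics/l2.png

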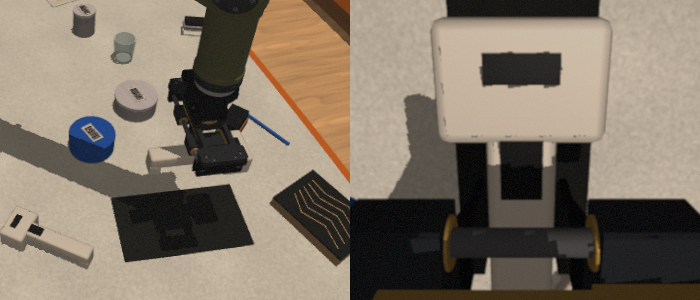

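The scanner is held firmly at 29.5 mm opening and hangs level. In the wrist picture the head spans about (232–412, 117–241). I'll check its in-hand offset, then carry it to the label.

```bash
python3 - <<'E'
from h import *
s=state(); c=get_calibration('wrist'); T=np.array(s['orientation']); z=s['tool_pos'][2]-.037
P=ray(c,[[322,116],[232,185],[412,185],[322,240]],z); print('head edges in tool (mm): front,left,right,rear\n',((P-s['tool_pos'])@T*1000).round(1))
y=np.radians(8.7); u=np.array([np.cos(y),np.sin(y)]); L=np.array([.5663,.0128]); p=L-.065*u
goto([*p,.26],down(y)); wait(.2); movel([*p,.154],.08); wait(.5)
s=state(); print(s['t'],s['tool_pos'],np.round(s['orientation'],3)); snap('wrist','w_scan'); snap('side','s_scan'); im,c=snap('top','t_scan')
a=cv2.imread('pics/s_scan.png')[180:330,290:460]; cv2.imwrite('pics/scan.png',np.hstack([cv2.resize(a,None,fx=2.2,fy=2.2,interpolation=cv2.INTER_CUBIC),cv2.resize(im[100:250,260:400],(308,330))]))
E
```

```text
head edges in tool (mm): front,left,right,rear
 [[ 89.4  -0.2  37. ]
 [ 64.3 -35.1  37. ]
 [ 64.3  34.7  37. ]
 [ 42.   -0.2  37. ]]
13.7417 [0.502071   0.00298697 0.15404063] [[ 0.988  0.151  0.   ]
 [ 0.151 -0.988  0.   ]
 [ 0.    -0.    -1.   ]]
```

View pics/scan.png

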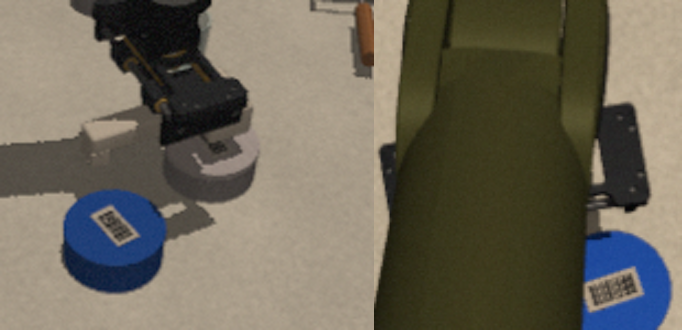

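The in-hand check puts the window centre about 65 mm from the tool, centred to within 0.3 mm. In the side view the head is over the plain tin and the blue one is untouched. Next I'll hold for 3 s, return, and lay the scanner down.

```bash
python3 - <<'E'
from h import *
wait(3.0); s=state(); print(s['t'],s['tool_pos'],np.abs(s['dq']).max())
p=s['tool_pos']; movel([p[0],p[1],.26],.1)
y=np.radians(-8); g=[.539,-.3174]
goto([*g,.26],down(y)); wait(.2); movel([*g,.092],.12); wait(.3)
print('touch',movel([*g,.0815],.015,threshold=2.0)); print(state()['tool_pos'],np.round(state()['ft_force'],2)); wait(.2)
ungrasp(); wait(.2); movel([*g,.25],.12)
goto([.57,-.32,.29],down(y)); wait(.2)
im,c=snap('wrist','w_end'); np.savez('wend.npz',**{k:np.array(v) for k,v in c.items()}); print(state()['t'])
snap('side','s_end'); a=cv2.imread('pics/s_end.png')[140:440,250:520]; cv2.imwrite('pics/end.png',np.hstack([a,im[90:390,150:500]]))
E
```

```text
16.8917 [0.50203454 0.00295974 0.15399473] 0.001343265241022136
touch True
[ 0.53889179 -0.31727836  0.08294861] [-0.1   0.33  5.  ]
25.625
```

View pics/end.png

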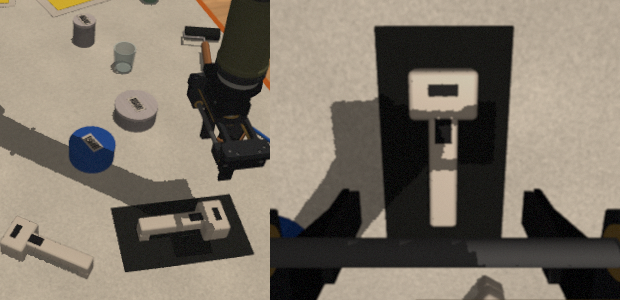

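The scanner lies flat on the mat, centred and with its head at the far end, clear of the gripper. Both tins and the jar are where they were.

```bash
python3 -c "
from h import *
print(job_done())"
```

```text
the job is handed in; nothing more can be done
None
```

The job is handed in: the scanner was held level 3 cm above the wide tin's label for just over 3 s and laid back on its mat head-first as before, with both tins unmoved, in about 26 s of the 51 s allowed.

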